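# Steady the swinging spring balance and hang the weighing pail on it

## Task

The empty spring balance on the stand is still swinging. Bring it to rest with a light touch of the fingers on the balance and let it hang free and still; then pick up the steel pail with the sample vial in it and hang it by its wire bail on the balance's hook, so that the vial can be weighed. Leave the pail hanging freely and quietly with the vial inside, do not strike the balance, and do not disturb the other things on the bench.

Things in the scene. Friction and masses are not known exactly. Their poses are not given: they have to be found in the camera images.
- stand: retort stand, fixed: grey base plate 210 x 130 x 12 mm, rod 12 mm thick, 550 mm high at x = +85 mm, cross arm at 514 mm height running towards -x. Origin: centre of the plate's underside; z up; -x is the open side from which balance and hook are served. The balance hangs from an eye at x = -35, y = 0, z = 495 mm (the pivot).
- spring_balance: slim tubular spring balance that hangs from the pivot: barrel 27 mm thick at its ends (aluminium upper part, clear lower tube), from 20 to 166 mm below the pivot. Origin at the pivot, z along the barrel upwards. Mass with the hook about 0.16 kg, so a fraction of a newton moves it.
- barrel_foot (a point): point on the barrel's axis, 162 mm below the pivot, in the middle of the aluminium ferrule (27 mm diameter) at the barrel's lower end; a good place to touch.
- swing_fore (a joint): swing of the balance along the stand's x, rad; 0 plumb, positive when the hook is towards the stand's +x (towards the rod). Nearly frictionless, period about 0.8 s when empty.
- swing_side (a joint): swing of the balance along the stand's y, rad; 0 plumb, positive when the hook is towards +y. Nearly frictionless.
- hook_travel (a joint): how far the hook is drawn out of the balance, m; 0 empty, 0.05 at the stop; spring 100 N/m, damped, starting to give at about 0.1 N of load; the pail with the vial draws it about 18 to 29 mm and hangs that much lower.
- hook_seat (a point): lowest point of the hook's inside, where the load rests; 222 mm below the pivot when empty. J-hook of 6 mm round wire in the stand's x-z plane, 24 mm wide inside; its shank comes straight down above the seat, its bend goes round the +x side and its tip stands at the -x side.
- hook_tip (a point): end of the hook's tip (centre of its round end, 3 mm radius), 24 mm to the stand's -x side of the seat and 25 mm above it. The mouth between tip and shank is 18 mm clear; the bail comes in over the tip from the -x side, down between tip and shank, and slides to the seat.
- pail: small conical steel pail, loose, 0.16 to 0.26 kg: foot 52 mm wide, rim 86 mm wide, rim's centre line 72 mm high; wall 2.5 mm, leaning out 13 degrees. Stiff wire bail (5 mm wire) fixed upright in the pail's y-z plane: sides at y = +-48.5 mm up to z = 112 mm, then arching to a crest 183 mm high in the middle. Origin: centre of the underside, z up.
- rim_point (a point): point on the rolled rim (8 mm thick bead) at the pail's -x side, 43 mm from its axis, 72 mm above its underside; the rim can be pinched here, or likewise at +x, with one finger inside the pail and one outside. The bail, and the hook tip when hanging it, stand 43 and 16 mm ahead of this point: lean the tool back by 25 to 40 degrees to keep the hand clear.
- bail_top (a point): underside of the bail's crest, on the pail's axis, 178 mm above its underside; this rests on the hook seat when hung.
- sample_vial: capped sample vial, loose, 22 mm wide and 49 mm high, about 0.04 kg, standing in the pail; origin under its foot.
- wash_bottle: bystander: squeeze bottle 65 mm wide, 197 mm high with its spout; origin under its middle.
- beaker: bystander: glass beaker 72 mm wide, 92 mm high; origin under its middle.
- dropper: bystander: amber dropper bottle 46 mm wide, 106 mm high; origin under its middle.
- hex_key: bystander: hex key lying on the bench, 80 mm long; origin under its middle, long leg along y.

How it is judged:
On the way, in this order (a step that is already met when the one before it is completed fails the run):
1. the fingers' touch has stilled the balance: they rest against it and it no longer swings (contact force between any of the fingers, the arm and spring_balance above 0.01 N and velocity of joint swing_fore between -0.25 and 0.25 rad/s and velocity of joint swing_side between -0.25 and 0.25 rad/s), for 0.3 s.
2. let go again, the empty balance hangs plumb and still, the pail still standing on the bench (contact force between anything else and spring_balance below 0.005 N and value of joint swing_fore between -0.07 and 0.07 rad and value of joint swing_side between -0.07 and 0.07 rad and velocity of joint swing_fore between -0.5 and 0.5 rad/s and height (world z) of pail below 0.01 m), for 0.8 s.
At the end, for the whole second after the job is handed in: The pail hangs by its bail on the hook (crest within 12 mm of the hook's seat, hook drawn out more than 8 mm, underside more than 30 mm above the bench), upright within 0.2 rad, with the vial in it, moving slower than 0.12 m/s, and nothing held (distance between bail_top and hook_seat below 0.012 m and value of joint hook_travel above 0.008 m and contact force between anything else and spring_balance above 1.5 N and angle between pail's own z axis and vertical below 0.2 rad and linear speed of pail below 0.12 m/s and distance between sample_vial and pail below 0.05 m and height (world z) of pail above 0.03 m); the robot touches nothing.
It fails at once if the robot strikes or pushes the balance with more than 25 N (contact force between any of the fingers, the arm and spring_balance above 25 N).
It fails at once if the vial falls out of the pail (distance between sample_vial and pail above 0.08 m).
It fails at once if the wash bottle, beaker, dropper bottle or hex key is shifted by more than 30 mm (distance of any of wash_bottle, beaker, dropper, hex_key from where it was at the start of the episode above 0.03 m).
It also fails if it takes over 72 s, if anything falls off the work surface, if the arm or the gripper's body presses on something with over 40 N, if the wrist force passes 120 N, or if a joint passes its speed limit or range.

## Robot

A 6-joint arm with a two-finger parallel gripper is mounted at the origin on a cart in front of the work surface, level with it; the furniture and walls round the work are solid. World frame = base frame: x ahead of the robot, y to its left, z up, the work surface at z = 0. Lengths are in m, angles in rad, forces in N, time in s.
With the tool pointing down it reaches from about 0.25 to 0.725 m from the base axis. Payload 4 kg.
Tool frame: the origin (TCP) lies on the centre line of the jaws, within the pads' length; the fingertips stand ahead of it and the grasp point (between the pads) lies 3 mm ahead of it (bot.tcp_to_tips is the z of the fingertips in the tool frame, in m); z points along the fingers, y is the line along which they close (so a half turn about z gives the same grasp; the last joint's range is limited). The gripper opens to 85 mm and grips with 20 to 120 N. Pads are 22 mm wide; open, the fingers measure 114 mm over their backs; the gripper's body (76 mm by 85 mm) begins 54 mm behind the grasp point. The pads swing forward as they close: fully open they stand 13 mm farther back than shut.
Start: joints at [1.207, 0.241, 0.005, 1.335, 0, 1.571], TCP at [0.178, 0.467, 0.253] pointing down, gripper open.
Joint ranges: [-2.72, 2.72], [-1.05, 1.87], [-1.09, 1.28], [-1.99, 2.15], [-1.42, 1.44], [-3.14, 3.14]. Speed limits (rad/s): [2.79, 2.79, 3.14, 3.14, 3.14, 3.14].

## Interface

Orientations are given as a unit quaternion [x, y, z, w].
In Python, from workcell import telemetry, camera, camera_params, ticket, boxes_of, cut_out, spot_point, bot gives the robot as it stands.
- The arm moves only by the shell command python3 -m creep 'ROWS'. ROWS is text: rows parted by semicolons, each of 5 numbers parted by spaces: the opening, from 0 (shut) to 1 (fully open), then the shift along the tool's x, y, z in units of 150 mm (1.0 is 150 mm), then the turn about the tool's z in units of 180 degrees (1.0 is 180 degrees). In form: claw x y z turn; .... A call has 1 to 12 rows; each row is the pose to reach, as a shift and turn from the pose commanded when the call began, along the tool's axes at that moment, turning the shorter way round; what a row does not reach only later rows make up. A row lasts 1/8 s, in which the tool goes at most 62.5 mm and 10.7 degrees, less where a joint would pass 70% of its speed; a pose out of reach is approached as far as the arm can. A call with a number of a shift or a turn outside -1 to 1 is refused whole. A call with a gripper value outside its range is refused whole. The fingers move at their own pace and stop on an object; the grip force is fixed at half the most. Time passes only in rows, so rows that repeat a pose let the fingers close. It gives the time, the measured TCP pose, the force, the opening and the grip force at its end, in the units of the state.
- telemetry.get_obs(): the state, without advancing time (a new reading comes with each control period).
- camera(name): name is "side" or "top"; returns the picture (384x512x3 uint8, red, green, blue); there is no depth.
- camera_params(name): a dict with "camera_matrix" (3x3 intrinsics, pixels), "eye" and "attitude" of the camera in the world. Camera axes: x right, y down, z forward; pixel columns grow to the right and rows downward; lengths in m; the calibration is good to about 2 mm. A picture is of the moment at which its call begins. camera_params takes no time and is no camera call.
- ticket.job_done(): hands the job in; it is judged then, once.
Trained networks look in the newest picture that a camera, given by its name, has taken for a name from the list of things; names that differ only in an ending like _2 or _b are one class to them, and where a whole thing is asked for, a point or a joint stands for the part that bears it (a point fixed in the world has none). Each returns a list of dicts, best first, with "conf" (0 to 1); they miss things now and then, are a little off and sometimes report something else, mostly with a low value. They report only what shows in the picture. A call takes as long as a camera call.
- boxes_of(thing, camera): "at" ([x, y, z] in m, in world coordinates, good to about 4 mm: the middle of the surface that is visible of it).
- cut_out(thing, camera): "pixels" (384x512 bool, what is visible of it).
- spot_point(thing, camera): "at" ([x, y, z] in m, in world coordinates, good to about 4 mm: a listed point, or the origin of a listed thing).
The state is a dict: "clock": time; "joint_pos": joint angles; "joint_vel": joint speeds; "tau": joint torques, N m; "eef_pos": TCP position; "tool_rot": TCP orientation; "ft_force": force on the tool from outside, world axes, zero at the start; "ft_torque": the same for the moment, N m; "grip_width": finger opening in m; "grasp_force": force on a finger pad.
Only numpy, scipy, OpenCV 4.12 (cv2) and the standard library are available. Lean on these libraries where they do the work, as an engineer would, in place of code of your own. Each camera call takes 0.05 s, during which the arm holds its last target. There are 200 camera calls.

## Working session

There is one attempt and no reset: what is moved stays moved. The work goes in short steps, Python scripts to look and compute and a shell command to move; the robot and the scene stay as the last step left them, time stands still between calls to the robot, and variables do not carry over. Pictures are saved under pics/ and viewed, at most 10 in all, crops included, and the job is handed in when it is done.

```bash
ls; mkdir -p pics
python3 - <<'E'
from workcell import *
import cv2, numpy as np
o=telemetry.get_obs(); print(o, bot.tcp_to_tips)
for c in ("side","top"):
    p=camera(c); cv2.imwrite(f"pics/a_{c}.png",p[:,:,::-1]); print(c,camera_params(c))
    for n in ["stand","barrel_foot","hook_seat","hook_tip","pail","rim_point","bail_top","sample_vial","wash_bottle","beaker","dropper","hex_key","spring_balance"]:
        r=spot_point(n,c); print(n,[(np.round(q["at"],3),round(q["conf"],2)) for q in r[:2]])
print(telemetry.get_obs()["clock"])
E
```

```text
pics
{'clock': 0.0, 'joint_pos': array([ 1.20696437e+00,  2.41444058e-01,  3.74565752e-03,  1.33519159e+00,
       -5.89017047e-06,  1.57079872e+00]), 'joint_vel': array([ 1.12271805e-03, -2.66761508e-05, -1.39405610e-03,  1.00852987e-03,
        1.59350386e-03, -3.04646360e-04]), 'tau': array([ 5.56815558e-04, -3.72318935e+01,  2.52406472e+01,  1.70063053e-02,
        3.80454094e-05,  7.83766097e-06]), 'eef_pos': array([0.17772669, 0.46673412, 0.25240556]), 'tool_rot': array([ 1.80915342e-01,  9.83498115e-01, -1.03009236e-03, -1.86489354e-04]), 'ft_force': array([-0.1017414 , -0.24743565, -0.08672975]), 'ft_torque': array([ 0.00515524, -0.00713362,  0.00558021]), 'grasp_force': 0.0, 'grip_width': 0.08567491963931849} 0.022
side {'camera_matrix': array([[461.17293061,   0.        , 251.74357498],
       [  0.        , 461.17293061, 189.87395853],
       [  0.        ,   0.        ,   1.        ]]), 'eye': array([ 0.28191958, -1.16367551,  1.31938472]), 'attitude': array([ 0.90349303, -0.09354344,  0.03882055, -0.4164648 ])}
stand [(array([ 0.609,  0.356, -0.002]), 0.89), (array([0.57
[... 1187 characters left out ...]
rrel_foot [(array([0.557, 0.322, 0.333]), 0.76), (array([ 0.542, -0.086, -0.   ]), 0.36)]
hook_seat []
hook_tip []
pail [(array([ 0.543, -0.082, -0.001]), 0.63)]
rim_point [(array([ 0.499, -0.091,  0.069]), 0.63)]
bail_top [(array([ 0.542, -0.084,  0.178]), 0.95)]
sample_vial [(array([ 0.584, -0.199, -0.   ]), 0.44), (array([ 0.536, -0.084,  0.003]), 0.36)]
wash_bottle [(array([ 0.44 , -0.237,  0.002]), 0.92), (array([ 0.582, -0.2  , -0.   ]), 0.42)]
beaker [(array([0.585, 0.11 , 0.006]), 0.86), (array([ 0.542, -0.086, -0.   ]), 0.38)]
dropper [(array([ 0.535, -0.089,  0.004]), 0.7), (array([ 0.581, -0.202, -0.   ]), 0.44)]
hex_key []
spring_balance [(array([0.581, 0.338, 0.495]), 0.54)]
1.4
```

View pics/a_side.png

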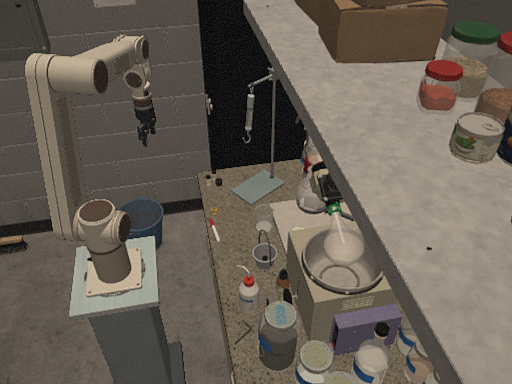

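View pics/a_top.png

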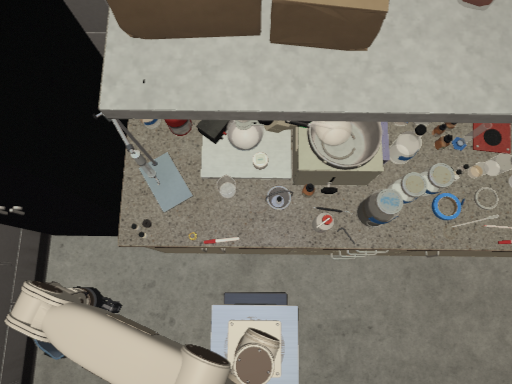

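The side view shows the balance at about (249,112), its hook at (247,141), and the pail at (264,255) with its bail crest at (264,233). The top view shows the stand plate at (165,182) and the pail at (278,198). Both agree with the network positions. Next I'll measure the swing and the yaws.

```bash
cat > h.py <<'E'
from workcell import *
import numpy as np, cv2
from scipy.spatial.transform import Rotation as R
def ray(c,uv,z):
    p=camera_params(c); A=R.from_quat(p["attitude"]).as_matrix()
    d=A@np.linalg.inv(p["camera_matrix"])@np.array([uv[0],uv[1],1.]); e=np.array(p["eye"])
    return e+d*(z-e[2])/d[2]
def proj(c,X):
    p=camera_params(c); A=R.from_quat(p["attitude"]).as_matrix()
    q=p["camera_matrix"]@(A.T@(np.array(X)-p["eye"])); return q[:2]/q[2]
def best(n,c,near=None,tol=.08):
    for r in spot_point(n,c):
        if near is None or np.linalg.norm(np.array(r["at"])-near)<tol: return np.array(r["at"])
E
python3 - <<'E'
from h import *
camera("top")
m=max(cut_out("stand","top"),key=lambda r:r["conf"])["pixels"].astype(np.uint8)
cs,_=cv2.findContours(m,0,1); c=max(cs,key=cv2.contourArea)
for p in cv2.approxPolyDP(c,3,True)[:,0]: print(p,ray("top",p,.012).round(3))
m=max(cut_out("rim_point","top"),key=lambda r:r["conf"])["pixels"]; v,u=np.nonzero(m); print("pail px",u.min(),u.max(),v.min(),v.max())
T=[];P=[]
for i in range(11):
    t=telemetry.get_obs()["clock"]; camera("side"); b=best("barrel_foot","side",[.577,.337,.333])
    if b is not None: T.append(t);P.append(b)
T=np.array(T);P=np.array(P)
s=np.deg2rad(30); S=np.array([[np.cos(s),np.sin(s)],[-np.sin(s),np.cos(s)]])
L=(P[:,:2]-[.577,.337])@S.T
for t,l in zip(T,L): print(round(t,2),(l*1e3).round(0))
o=telemetry.get_obs();print(o["clock"])
E
```

```text
[109 119] [0.87  0.598 0.012]
[165 211] [0.495 0.348 0.012]
[191 196] [0.555 0.25  0.012]
[167 152] [0.733 0.354 0.012]
[152 157] [0.711 0.413 0.012]
[119 119] [0.871 0.557 0.012]Traceback (most recent call last):
  File "<stdin>", line 6, in <module>
ValueError: max() iterable argument is empty
```

Run:
```python
import cv2
a=cv2.imread("pics/a_side.png")
b=cv2.resize(a[20:220,120:320],(560,560),interpolation=cv2.INTER_CUBIC)
cv2.imwrite("pics/b.png",b)
```

```text
(no output)
```

View pics/b.png

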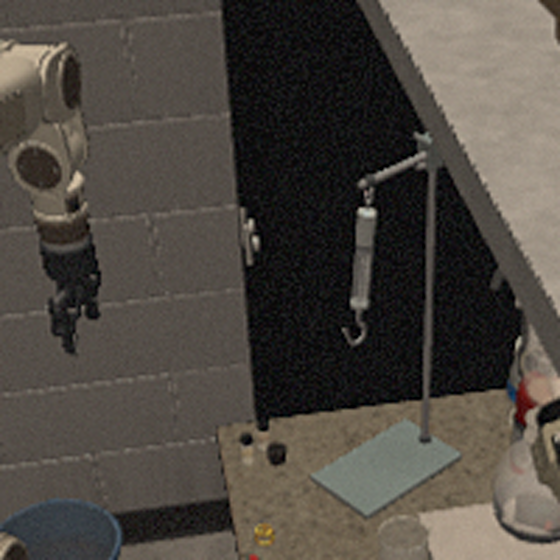

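The crop shows the gripper at (70,290), with the wrist bulk about 0.2 m above the fingertips. The barrel is at (362,260) and the hook opens to the left at (352,335). The plate edges give a stand yaw of about 30°.

Run:
```python
from h import *
s=np.deg2rad(30); S=np.array([[np.cos(s),np.sin(s)],[-np.sin(s),np.cos(s)]])
T=[];L=[]
for i in range(12):
    t=telemetry.get_obs()["clock"]; camera("side"); b=best("barrel_foot","side",[.577,.337,.333])
    if b is not None: T.append(t); L.append(S@(b[:2]-[.577,.337])*1e3); print(round(t,2),L[-1].round(0),b[2].round(3))
T=np.array(T);L=np.array(L)
from scipy.optimize import least_squares
f=lambda w:np.c_[np.ones_like(T),np.cos(w*T),np.sin(w*T)]
for k in (0,1):
    w=min(np.linspace(6.5,9,60),key=lambda w:np.linalg.norm(L[:,k]-f(w)@np.linalg.lstsq(f(w),L[:,k],rcond=None)[0]))
    c=np.linalg.lstsq(f(w),L[:,k],rcond=None)[0]; print("amp",np.hypot(*c[1:]),"off",c[0],w)
```

```text
1.55 [-5. -1.] 0.332
1.65 [16.  2.] 0.332
1.75 [36.  1.] 0.335
1.85 [33.  0.] 0.334
1.95 [16.  1.] 0.333
2.05 [-7. -4.] 0.333
2.15 [-22.  -2.] 0.333
2.25 [-19.  -2.] 0.335
2.35 [ 2. -0.] 0.332
2.45 [23.  3.] 0.335
2.55 [35.  1.] 0.339
2.65 [30. -1.] 0.337
amp 29.411197584155882 off 6.85906123185029 8.152542372881356
amp 2.3541637875174035 off -0.5775145924010919 8.703389830508474
```

The swing is almost purely fore: about 29 mm amplitude at the foot, with plumb at about (0.582, 0.340). The plan is to touch the foot from the stand's -x side with the back of an open finger.

```bash
cat >> h.py <<'E'
EX=np.array([np.cos(np.pi/6),.5,0]); EY=np.array([-.5,np.cos(np.pi/6),0]); PV=np.array([.582,.340,0.])
def plan(target,yvec=None):
    """print shift (units) and turn (units) from the present pose; yvec: wanted direction of tool y (either sign)"""
    o=telemetry.get_obs(); M=R.from_quat(o["tool_rot"]).as_matrix()
    print("t",o["clock"],"tcp",o["eef_pos"].round(4),"x",M[:,0].round(3),"y",M[:,1].round(3),"F",o["ft_force"].round(2),"w",round(o["grip_width"],4))
    print("q",o["joint_pos"].round(2),"shift",(M.T@(np.array(target)-o["eef_pos"])/.15).round(3))
    if yvec is not None:
        for s in (1,-1):
            v=M.T@(s*np.array(yvec)); print("turn",round(np.arctan2(-v[0],v[1])/np.pi,3))
E
python3 -c "
from h import *
t=PV-EX*.14;t[2]=.335;plan(t,EX)"
```

```text
t 2.75 tcp [0.1779 0.4673 0.2533] x [-0.935  0.356  0.   ] y [ 0.356  0.935 -0.   ] F [-1.01 -0.18 -0.26] w 0.0852
q [1.21 0.24 0.01 1.34 0.   1.57] shift [-2.23  -0.558 -0.545]
turn 0.218
turn -0.782
```

```bash
python3 -m creep '1 -0.4 -0.1 -0.15 0.055; 1 -0.8 -0.2 -0.3 0.11; 1 -1 -0.25 -0.4 0.165; 1 -1 -0.25 -0.545 0.218;1 -1 -0.25 -0.545 0.218'; python3 -c "
from h import *
t=PV-EX*.14;t[2]=.335;plan(t,EX)"
```

```text
clock: 3.38
eef_pos: [0.3057, 0.3792, 0.3366]
tool_rot: [0.5, 0.866, 0.002, 0.0]
ft_force: [0.4, -0.6, -0.6]
grip_width: 0.0854
grasp_force: 0.0
t 3.375 tcp [0.3057 0.3792 0.3366] x [-0.499  0.866  0.001] y [0.866 0.499 0.004] F [ 0.44 -0.57 -0.57] w 0.0854
q [0.89 0.19 0.16 1.53 0.   1.94] shift [-1.147  0.532  0.011]
turn -0.0
turn 1.0
```

```bash
python3 -m creep '1 -0.4 0.2 0 0; 1 -0.8 0.4 0 0; 1 -1 0.53 0.01 0; 1 -1 0.53 0.01 0'; python3 -m creep '1 -0.15 0 0 0;1 -0.15 0 0 0'; python3 -c "
from h import *
t=PV-EX*.0705;t[2]=.335;plan(t,EX)
camera('side'); 
p=camera('side'); cv2.imwrite('pics/c.png',cv2.resize(p[20:220,120:320,::-1],(560,560),interpolation=cv2.INTER_CUBIC))
"
```

```text
clock: 3.88
eef_pos: [0.45, 0.2871, 0.3314]
tool_rot: [0.501, 0.865, -0.001, -0.0]
ft_force: [-0.8, 0.1, -1.0]
grip_width: 0.0852
grasp_force: 0.0
clock: 4.12
eef_pos: [0.4589, 0.269, 0.3327]
tool_rot: [0.5, 0.866, -0.001, -0.001]
ft_force: [0.1, 0.0, 0.4]
grip_width: 0.0852
grasp_force: 0.0
t 4.125 tcp [0.4589 0.269  0.3327] x [-0.5    0.866  0.   ] y [ 0.866  0.5   -0.002] F [0.08 0.01 0.35] w 0.0852
q [0.53 0.29 0.28 1.56 0.   1.58] shift [-0.001  0.477 -0.016]
turn 0.0
turn -1.0
```

View pics/c.png

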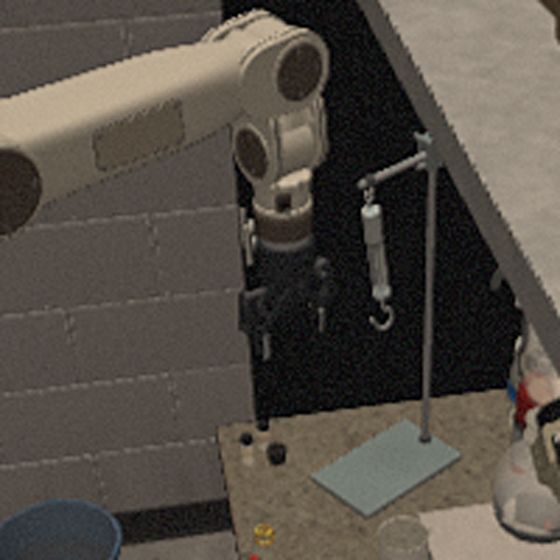

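The finger is at (322,310), with clear space to the barrel at (378,250). The flange stays clear of the cross-arm end at (360,185). I'll creep in slowly.

```bash
python3 -m creep '1 0 0.15 -0.02 0; 1 0 0.24 -0.02 0; 1 0 0.25 -0.02 0; 1 0 0.256 -0.02 0; 1 0 0.262 -0.02 0; 1 0 0.268 -0.02 0; 1 0 0.274 -0.02 0; 1 0 0.28 -0.02 0; 1 0 0.286 -0.02 0; 1 0 0.292 -0.02 0; 1 0 0.298 -0.02 0; 1 0 0.304 -0.02 0'
python3 -m creep '1 0 0.006 0 0; 1 0 0.012 0 0; 1 0 0.018 0 0; 1 0 0.024 0 0; 1 0 0.03 0 0; 1 0 0.036 0 0; 1 0 0.042 0 0; 1 0 0.048 0 0; 1 0 0.054 0 0; 1 0 0.06 0 0; 1 0 0.066 0 0; 1 0 0.072 0 0'
python3 -c "
from h import *
t=PV-EX*.0705;t[2]=.335;plan(t,EX)
for i in range(6):
    t=telemetry.get_obs()['clock']; camera('side'); b=best('barrel_foot','side',[.577,.337,.333]); print(t, None if b is None else ((b-PV)@EX, (b-PV)@EY))
"
```

```text
clock: 5.72
eef_pos: [0.4992, 0.2917, 0.3365]
tool_rot: [0.501, 0.866, -0.0, -0.0]
ft_force: [0.6, -0.2, -0.5]
grip_width: 0.0853
grasp_force: 0.0
clock: 7.22
eef_pos: [0.5086, 0.2972, 0.3365]
tool_rot: [0.501, 0.866, -0.0, -0.0]
ft_force: [-0.3, -0.4, 0.6]
grip_width: 0.0853
grasp_force: 0.0
t 7.225 tcp [0.5086 0.2972 0.3365] x [-0.499  0.867 -0.   ] y [ 0.867  0.499 -0.   ] F [-0.26 -0.45  0.57] w 0.0853
q [ 0.53  0.41  0.46  1.62 -0.    1.58] shift [0.003 0.096 0.01 ]
turn -0.0
turn 1.0
7.225 (np.float64(0.008255960043842034), np.float64(0.0016997422611928102))
7.325 (np.float64(0.0045944863728671365), np.float64(0.0011578838324885865))
7.425 (np.float64(0.004647114317030026), np.float64(-0.0009509618943233705))
7.525 (np.float64(0.0054471143170300215), np.float64(0.00043467875173172285))
7.625 (np.float64(0.0026552558883258443), np.float64(0.00019903810567661385))
7.725 (np.float64(0.005080127018922198), np.float64(-0.001200961894323343))
```

```bash
python3 -m creep '1 0 0.006 0 0; 1 0 0.012 0 0; 1 0 0.018 0 0; 1 0 0.024 0 0; 1 0 0.03 0 0;1 0 0.03 0 0;1 0 0.03 0 0;1 0 0.03 0 0;1 0 0.03 0 0'
python3 -c "
from h import *
t=PV-EX*.0705;t[2]=.335;plan(t,EX)
for i in range(6):
    t=telemetry.get_obs()['clock']; camera('side'); b=best('barrel_foot','side',[.577,.337,.333]); print(t, None if b is None else ((b-PV)@EX, (b-PV)@EY))
p=camera('side'); cv2.imwrite('pics/d.png',cv2.resize(p[60:180,180:300,::-1],(600,600),interpolation=cv2.INTER_CUBIC))
"
```

```text
clock: 8.95
eef_pos: [0.5125, 0.2994, 0.3366]
tool_rot: [0.501, 0.866, -0.0, 0.0]
ft_force: [1.0, -0.2, -0.4]
grip_width: 0.0856
grasp_force: 0.1
t 8.95 tcp [0.5125 0.2994 0.3366] x [-0.499  0.867 -0.   ] y [0.867 0.499 0.   ] F [ 0.97 -0.19 -0.42] w 0.0856
q [ 0.53  0.42  0.48  1.63 -0.    1.58] shift [0.003 0.067 0.01 ]
turn -0.0
turn 1.0
8.95 (np.float64(0.008824613391789346), np.float64(-0.0015153212482682844))
9.05 (np.float64(0.012878907385791694), np.float64(-0.001893078061834719))
9.15 (np.float64(0.009461215932167776), np.float64(-0.000612693304105405))
9.25 (np.float64(0.010500446416709082), np.float64(-0.0012126933041053944))
9.35 (np.float64(0.0094076260936815), np.float64(-0.0015055136271329536))
9.45 (np.float64(0.012606664199358221), np.float64(0.0010353829072479075))
```

View pics/d.png

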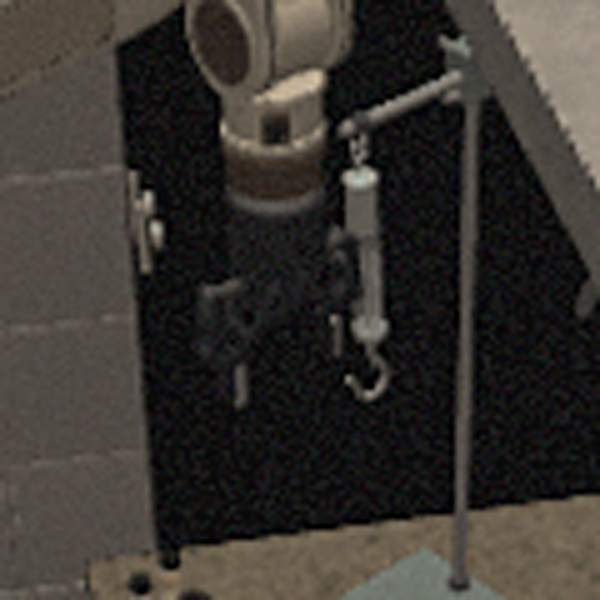

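The knuckle rests on the barrel at (350,260), and the balance leans about 10 mm at the foot and is still. I'll back away slowly.

```bash
python3 -m creep '1 0 -0.005 0 0; 1 0 -0.01 0 0; 1 0 -0.015 0 0; 1 0 -0.02 0 0; 1 0 -0.025 0 0; 1 0 -0.03 0 0; 1 0 -0.035 0 0; 1 0 -0.04 0 0; 1 0 -0.045 0 0; 1 0 -0.05 0 0; 1 0 -0.055 0 0; 1 0 -0.06 0 0'
python3 -m creep '1 0 -0.006 0 0; 1 0 -0.012 0 0; 1 0 -0.018 0 0; 1 0 -0.025 0 0; 1 0 -0.035 0 0; 1 0 -0.05 0 0; 1 0 -0.08 0 0; 1 0 -0.12 0 0; 1 0 -0.2 0 0; 1 0 -0.3 0 0; 1 0 -0.4 0 0; 1 0 -0.5 0 0'
python3 -c "
from h import *
for i in range(7):
    t=telemetry.get_obs()['clock']; camera('side'); b=best('barrel_foot','side',[.577,.337,.333]); print(t, None if b is None else ((b-PV)@EX, (b-PV)@EY,b[2]))
    s=best('hook_seat','side',[.577,.337,.273]); print('seat',s, None if s is None else ((s-PV)@EX,(s-PV)@EY))
s=best('hook_tip','side',[.557,.327,.298]); print('tip',s)
for c in ('side','top'):
    camera(c); print(c,'bail',best('bail_top',c),'pail',best('pail',c,[.54,-.084,0]),'rim',best('rim_point',c,[.497,-.09,.072]))
plan([0,0,0])
p=camera('top');cv2.imwrite('pics/e.png',cv2.resize(p[170:230,240:320,::-1],(800,600),interpolation=cv2.INTER_CUBIC))
print(proj('top',[.5415,-.084,.178]),[proj('top',[.5415-.0485*s*np.sin(.18),-.084+.0485*s*np.cos(.18),.1]) for s in(1,-1)])
"
```

```text
clock: 11.1
eef_pos: [0.5046, 0.2948, 0.3366]
tool_rot: [0.501, 0.866, -0.0, -0.0]
ft_force: [-1.3, 0.8, 0.1]
grip_width: 0.0851
grasp_force: 0.0
clock: 12.6
eef_pos: [0.4389, 0.257, 0.3367]
tool_rot: [0.501, 0.866, 0.0, 0.0]
ft_force: [-0.1, -0.4, 0.5]
grip_width: 0.0859
grasp_force: 0.0
12.6 (np.float64(0.0005830127018922513), np.float64(9.807621135275019e-06), np.float64(0.3319))
seat [0.583  0.3384 0.273 ] (np.float64(6.602540378441654e-05), np.float64(-0.0018856406460551422))
12.75 (np.float64(-8.038475772931502e-05), np.float64(-0.0013392304845413787), np.float64(0.3342))
seat [0.5825 0.3388 0.2794] (np.float64(-0.00016698729810774937), np.float64(-0.0012892304845413842))
12.9 (np.float64(-0.0005392304845413076), np.float64(0.0014660254037844288), np.float64(0.3299))
seat [0.5864 0.3374 0.2787] (np.float64(0.002510511776651568), np.float64(-0.004451666049839617))
13.05 (np.float64(0.0001535898384862631), np.float64(0.0010660254037844173), np.float64(0.3336))
seat [0.5839 0.336  0.2774] (np.float64(-0.0003545517328095572), np.float64(-0.004414101615137764))
13.2 (np.float64(-0.0
[... 367 characters left out ...]
)
13.5 (np.float64(-0.0005866025403784348), np.float64(-0.000816025403784445), np.float64(0.3342))
seat [0.5868 0.3378 0.2751] (np.float64(0.003056921938165311), np.float64(-0.004305255888325809))
tip [0.5588 0.3246 0.3015]
side bail [ 0.539  -0.0857  0.1768] pail [ 0.54   -0.0793  0.0018] rim [ 0.4965 -0.0902  0.0755]
top bail [ 0.5414 -0.0814  0.175 ] pail [ 5.408e-01 -8.550e-02  4.000e-04] rim [ 0.4954 -0.0874  0.0676]
t 14.1 tcp [0.4397 0.2575 0.3366] x [-0.499  0.867  0.   ] y [0.867 0.499 0.   ] F [0.98 0.11 0.12] w 0.0855
q [0.53 0.24 0.22 1.55 0.   1.58] shift [-0.026 -3.397  2.244]
[279.52489783 191.05279389] [array([265.27390966, 197.82764952]), array([291.31397205, 193.46630259])]
```

View pics/e.png

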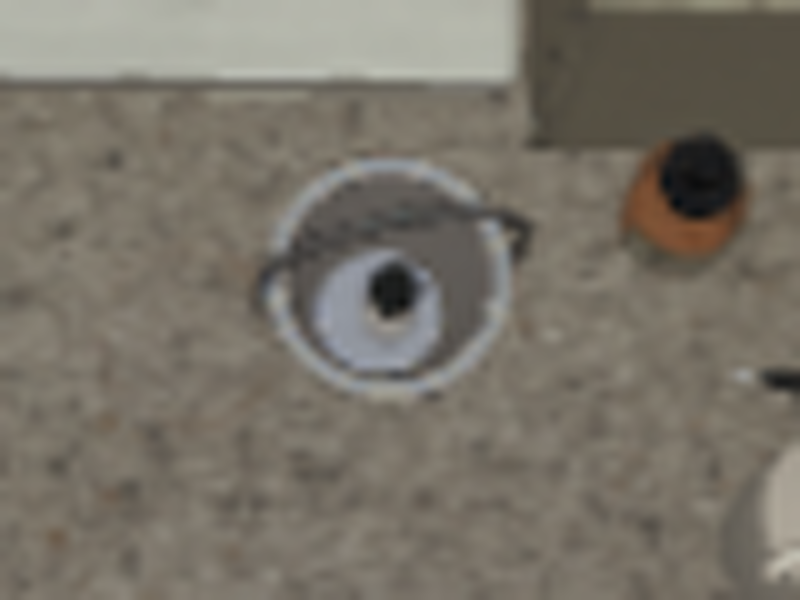

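The pail's bail feet in the crop are at about (262,285) and (525,240), which confirms a pail yaw of about 10°. The vial stands inside. The balance hangs plumb and still. The tool can't be leaned with these moves, so I'll pinch the side of the bail at z≈132 mm instead, keeping the hand beside the barrel and above the crest.

```bash
python3 -c "
from h import *
plan([.531,-.035,.30],[.984,.178,0])"
```

```text
t 14.15 tcp [0.4397 0.2574 0.3366] x [-0.499  0.867 -0.   ] y [ 0.867  0.499 -0.   ] F [ 0.09 -0.29  0.32] w 0.0854
q [ 0.53  0.24  0.22  1.55 -0.    1.58] shift [-1.994 -0.445  0.244]
turn 0.109
turn -0.891
```

```bash
python3 -m creep '1 -0.4 -0.1 0 0; 1 -0.8 -0.2 0 0; 1 -1 -0.22 0 0; 1 -1 -0.22 0 0'; python3 -m creep '1 -0.4 -0.1 0.1 0.055; 1 -0.8 -0.2 0.2 0.109; 1 -1 -0.22 0.244 0.109; 1 -1 -0.22 0.244 0.109;1 -1 -0.22 0.244 0.109'; python3 -c "
from h import *
plan([.531,-.035,.135],[.984,.178,0])
camera('top');print(best('bail_top','top'),best('pail','top',[.54,-.084,0]))
camera('side');print(best('bail_top','side'))"
```

```text
clock: 14.65
eef_pos: [0.4865, 0.1091, 0.3365]
tool_rot: [0.502, 0.865, -0.0, 0.0]
ft_force: [-0.2, 0.6, -0.8]
grip_width: 0.0855
grasp_force: 0.0
clock: 15.28
eef_pos: [0.5319, -0.0344, 0.3]
tool_rot: [0.64, 0.768, 0.0, -0.0]
ft_force: [0.2, -0.0, -0.2]
grip_width: 0.0852
grasp_force: 0.0
t 15.275 tcp [ 0.5319 -0.0344  0.3   ] x [-0.18   0.984  0.001] y [ 0.984  0.18  -0.   ] F [ 0.22 -0.02 -0.21] w 0.0852
q [-0.06  0.29  0.2   1.47  0.    1.33] shift [-0.004 -0.006  1.1  ]
turn 0.001
turn -0.999
None None
[ 0.5422 -0.0847  0.1784]
```

```bash
python3 -m creep '1 0 -0.006 0.3 0; 1 0 -0.006 0.6 0; 1 0 -0.006 0.8 0; 1 0 -0.006 0.8 0'; python3 -m creep '1 0 0 0.1 0; 1 0 0 0.2 0; 1 0 0 0.27 0; 1 0 0 0.3 0; 1 0 0 0.3 0'; python3 -c "
from h import *
plan([.531,-.035,.135],[.984,.178,0])
p=camera('side');cv2.imwrite('pics/f.png',cv2.resize(p[170:290,200:320,::-1],(600,600),interpolation=cv2.INTER_CUBIC))"
```

```text
clock: 16.02
eef_pos: [0.5292, -0.035, 0.1778]
tool_rot: [0.64, 0.768, -0.002, -0.002]
ft_force: [0.4, 0.0, 0.3]
grip_width: 0.0856
grasp_force: 0.0
clock: 16.65
eef_pos: [0.5311, -0.0357, 0.1347]
tool_rot: [0.641, 0.768, -0.0, -0.0]
ft_force: [-0.4, 0.4, -0.7]
grip_width: 0.0852
grasp_force: 0.0
t 16.65 tcp [ 0.5311 -0.0357  0.1347] x [-0.179  0.984  0.   ] y [ 0.984  0.179 -0.001] F [-0.39  0.36 -0.66] w 0.0852
q [-0.07  0.38 -0.11  1.07  0.    1.32] shift [ 0.004  0.    -0.002]
turn 0.0
turn -1.0
```

View pics/f.png

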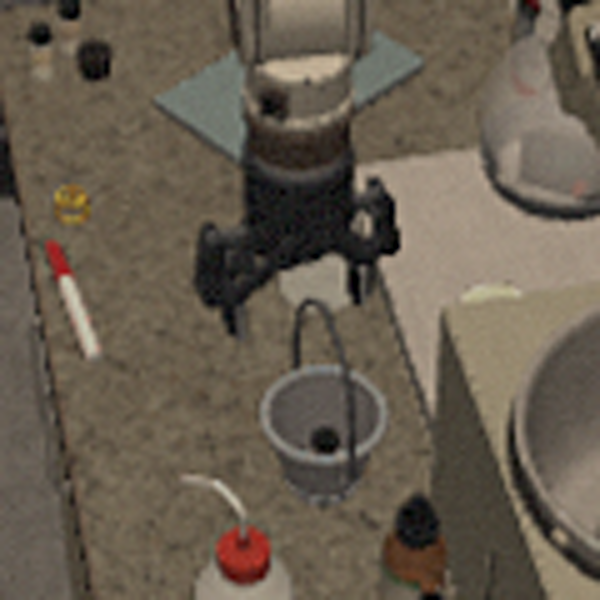

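The fingers straddle the far leg of the bail at (300,340), the arch looks elliptic, and nothing touches. Closing.

```bash
python3 -m creep '0 0 0 0 0; 0 0 0 0 0; 0 0 0 0 0; 0 0 0 0 0; 0 0 0 0 0; 0 0 0 0 0; 0 0 0 0 0; 0 0 0 0 0'; python3 -m creep '0 0 0 -0.03 0; 0 0 0 -0.06 0; 0 0 0 -0.1 0; 0 0 0 -0.15 0; 0 0 0 -0.2 0;0 0 0 -0.2 0'; python3 -c "
from h import *
plan([.531,-.035,.135],[.984,.178,0])
p=camera('side');cv2.imwrite('pics/g.png',cv2.resize(p[170:290,200:320,::-1],(600,600),interpolation=cv2.INTER_CUBIC))
b=best('bail_top','side');print(b,best('pail','side'),best('sample_vial','side'),best('rim_point','side'))"
```

```text
clock: 17.7
eef_pos: [0.5313, -0.0356, 0.1351]
tool_rot: [0.641, 0.768, 0.0, 0.0]
ft_force: [0.0, 0.1, 1.6]
grip_width: 0.0033
grasp_force: 58.7
clock: 18.45
eef_pos: [0.5319, -0.0357, 0.166]
tool_rot: [0.641, 0.768, 0.001, 0.001]
ft_force: [0.3, 0.7, -2.1]
grip_width: 0.0032
grasp_force: 58.5
t 18.45 tcp [ 0.5319 -0.0357  0.166 ] x [-0.179  0.984 -0.001] y [0.984 0.179 0.002] F [ 0.29  0.74 -2.13] w 0.0032
q [-0.07  0.36 -0.07  1.14 -0.    1.32] shift [ 0.006 -0.005  0.206]
turn 0.0
turn -1.0
[ 0.5403 -0.0834  0.2084] [ 0.5432 -0.0877  0.0274] [ 0.5347 -0.0881  0.0352] None
```

View pics/g.png

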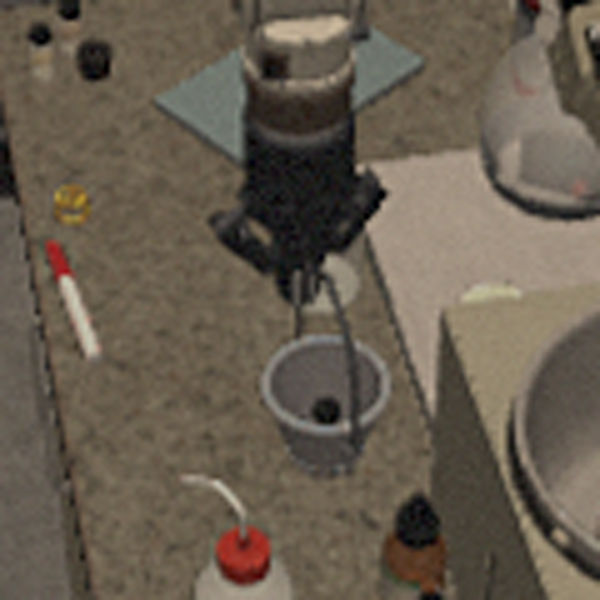

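The pail is lifted 30 mm and hangs upright in the grip with the vial in it; the bail leg is pinched at (303,290). Next I'll work out the approach pose.

```bash
cat >> h.py <<'E'
th=np.deg2rad(8); TX=np.cos(th)*EY-np.sin(th)*EX; TY=np.cos(th)*EX+np.sin(th)*EY
def tcp_for(x,y,zc): # crest underside at stand offsets x,y from plumb line, height zc
    t=PV+x*EX+y*EY+.0495*TX; t[2]=zc-.043; return t
E
python3 -c "
from h import *
t=tcp_for(-.10,.002,.318);print(t);plan(t,TY)"
```

```text
[0.46392222 0.33073858 0.275     ]
t 18.7 tcp [ 0.5309 -0.0356  0.1646] x [-0.179  0.984  0.   ] y [ 0.984  0.179 -0.001] F [ 0.41  0.26 -1.63] w 0.0033
q [-0.07  0.36 -0.07  1.14  0.    1.32] shift [ 2.483 -0.003 -0.735]
turn -0.154
turn 0.846
```

```bash
python3 -m creep '0 0 0 -0.15 0; 0 0 0 -0.35 0; 0 0.1 0 -0.55 0; 0 0.3 0 -0.7 0; 0 0.5 0 -0.735 0; 0 0.7 0 -0.735 0; 0 0.87 0 -0.735 0; 0 0.96 0 -0.735 0; 0 1 0 -0.735 0'; python3 -m creep '0 0.1 0 0 -0.02; 0 0.25 0 0 -0.05; 0 0.45 0 0 -0.08; 0 0.65 0 0 -0.11; 0 0.8 0 0 -0.14; 0 0.92 0 0 -0.154; 0 1 0 0 -0.154; 0 1 0 0 -0.154'; python3 -c "
from h import *
t=tcp_for(-.10,.002,.318);plan(t,TY)"
```

```text
clock: 19.82
eef_pos: [0.5042, 0.1123, 0.275]
tool_rot: [0.641, 0.768, -0.0, 0.0]
ft_force: [-0.1, 0.5, -2.0]
grip_width: 0.0031
grasp_force: 58.6
clock: 20.82
eef_pos: [0.4775, 0.26, 0.2751]
tool_rot: [0.438, 0.899, -0.0, 0.0]
ft_force: [-0.7, 0.1, -2.7]
grip_width: 0.0029
grasp_force: 58.6
t 20.825 tcp [0.4775 0.26   0.2751] x [-0.616  0.788 -0.   ] y [ 0.788  0.616 -0.   ] F [-0.69  0.06 -2.67] w 0.0029
q [ 0.5   0.32  0.17  1.42 -0.    1.41] shift [0.427 0.219 0.   ]
turn 0.0
turn -1.0
```

```bash
python3 -m creep '0 0.1 0.05 0 0; 0 0.25 0.13 0 0; 0 0.36 0.18 0 0; 0 0.41 0.21 0 0; 0 0.427 0.219 0 0; 0 0.427 0.219 0 0; 0 0.427 0.219 0 0; 0 0.427 0.219 0 0'; python3 -c "
from h import *
t=tcp_for(-.012,.002,.318);plan(t,TY)
for i in range(2):
    p=camera('side')
    for n in ('bail_top','hook_tip','hook_seat','barrel_foot','pail'):
        print(n,[(np.round(r['at'],4),round(r['conf'],2)) for r in spot_point(n,'side')[:2]])
print(tcp_for(-.1,.002,.318)+-.0495*TX)
cv2.imwrite('pics/i.png',cv2.resize(p[60:210,170:320,::-1],(600,600),interpolation=cv2.INTER_CUBIC))"
```

```text
clock: 21.82
eef_pos: [0.4642, 0.3297, 0.2753]
tool_rot: [0.439, 0.899, 0.0, 0.0]
ft_force: [-0.2, 0.4, -2.4]
grip_width: 0.0032
grasp_force: 58.6
t 21.825 tcp [0.4642 0.3297 0.2753] x [-0.615  0.788 -0.   ] y [0.788 0.615 0.   ] F [-0.17  0.37 -2.4 ] w 0.0032
q [ 0.62  0.37  0.25  1.44 -0.    1.53] shift [-0.075  0.584  0.002]
turn -0.0
turn 1.0
bail_top [(array([0.4958, 0.2898, 0.3196]), 0.57)]
hook_tip [(array([0.5601, 0.3248, 0.3011]), 0.54)]
hook_seat [(array([0.5874, 0.3332, 0.2764]), 0.51)]
barrel_foot [(array([0.5847, 0.3398, 0.3321]), 0.69)]
pail [(array([0.4931, 0.2946, 0.14  ]), 0.73), (array([0.5844, 0.3383, 0.2769]), 0.47)]
bail_top [(array([0.4946, 0.2886, 0.3192]), 0.61)]
hook_tip [(array([0.5586, 0.324 , 0.3006]), 0.57)]
hook_seat [(array([0.5849, 0.3341, 0.2752]), 0.52)]
barrel_foot [(array([0.5826, 0.3422, 0.3334]), 0.82)]
pail [(array([0.4943, 0.2916, 0.1397]), 0.94)]
[0.49439746 0.29173205 0.275     ]
```

View pics/i.png

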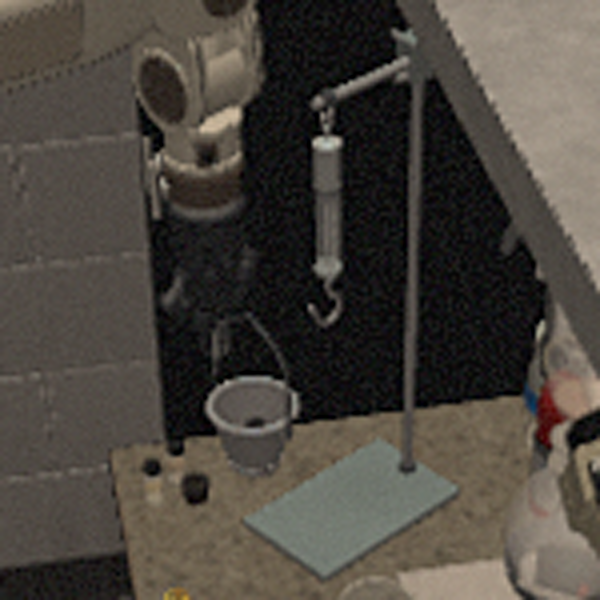

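The pail is held upright at (250,430), with the crest at (245,318) level with and to the left of the hook tip at (312,308). The network positions agree to about 3 mm. I'll bring the bail in over the tip.

```bash
python3 -m creep '0 -0.01 0.08 0 0; 0 -0.03 0.2 0 0; 0 -0.04 0.32 0 0; 0 -0.055 0.42 0 0; 0 -0.065 0.49 0 0; 0 -0.07 0.535 0 0; 0 -0.073 0.565 0 0; 0 -0.075 0.584 0 0; 0 -0.075 0.584 0 0; 0 -0.075 0.584 0 0;0 -0.075 0.584 0 0'; python3 -c "
from h import *
t=tcp_for(-.012,.002,.285);plan(t,TY)
for i in range(2):
    p=camera('side')
    for n in ('bail_top','hook_tip','barrel_foot'):
        print(n,[(np.round(r['at'],4),round(r['conf'],2)) for r in spot_point(n,'side')[:2]])
cv2.imwrite('pics/j.png',cv2.resize(p[60:180,180:300,::-1],(600,600),interpolation=cv2.INTER_CUBIC))"
```

```text
clock: 23.8
eef_pos: [0.5398, 0.3752, 0.2754]
tool_rot: [0.438, 0.899, 0.0, 0.0]
ft_force: [-0.8, 0.3, -2.4]
grip_width: 0.003
grasp_force: 58.6
t 23.8 tcp [0.5398 0.3752 0.2754] x [-0.616  0.788  0.   ] y [0.788 0.616 0.   ] F [-0.8   0.33 -2.44] w 0.003
q [0.61 0.57 0.55 1.56 0.   1.51] shift [-0.004 -0.     0.223]
turn 0.0
turn -1.0
bail_top [(array([0.5708, 0.3329, 0.3191]), 0.95)]
hook_tip [(array([0.5598, 0.3266, 0.3011]), 0.56)]
barrel_foot [(array([0.5816, 0.34  , 0.3321]), 0.68)]
bail_top []
hook_tip [(array([0.5609, 0.3234, 0.3005]), 0.52)]
barrel_foot [(array([0.5843, 0.3398, 0.3325]), 0.66)]
```

View pics/j.png

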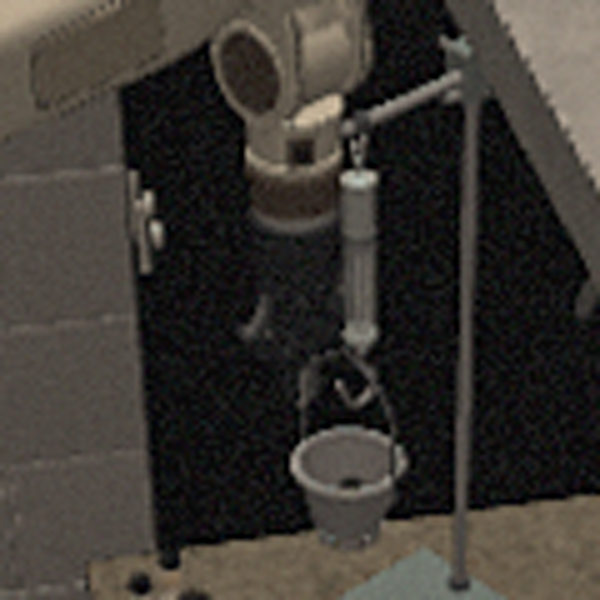

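The crest stands over the hook's mouth at (345,355), with the tip at (340,383) below it. The balance is still plumb and the vial is in the pail. Lowering.

```bash
python3 -m creep '0 0 0 0.03 0; 0 0 0 0.07 0; 0 0 0 0.11 0; 0 0 0 0.15 0; 0 0 0 0.18 0; 0 0 0 0.2 0; 0 0 0 0.2 0;0 0 0 0.2 0'; python3 -c "
from h import *
t=tcp_for(-.003,.002,.275);plan(t,TY); o=telemetry.get_obs(); print(o['tau'].round(1))
for i in range(2):
    p=camera('side')
    for n in ('bail_top','hook_tip','hook_seat','barrel_foot'):
        print(n,[(np.round(r['at'],4),round(r['conf'],2)) for r in spot_point(n,'side')[:2]])"
```

```text
clock: 25.2
eef_pos: [0.5401, 0.3754, 0.2455]
tool_rot: [0.438, 0.899, 0.0, 0.0]
ft_force: [-0.0, 0.1, -1.2]
grip_width: 0.0034
grasp_force: 58.6
t 25.2 tcp [0.5401 0.3754 0.2455] x [-0.616  0.788 -0.   ] y [0.788 0.616 0.001] F [-0.05  0.08 -1.23] w 0.0034
q [0.61 0.57 0.48 1.48 0.   1.51] shift [-0.012  0.057  0.09 ]
turn 0.0
turn -1.0
[  0.  -54.1  26.5  -0.   -0.1   0. ]
bail_top [(array([0.5705, 0.3354, 0.29  ]), 0.65)]
hook_tip [(array([0.5603, 0.3265, 0.3016]), 0.44)]
hook_seat [(array([ 0.5832, -0.1991,  0.0024]), 0.68), (array([0.5878, 0.3388, 0.2778]), 0.51)]
barrel_foot [(array([0.5835, 0.3396, 0.3313]), 0.79)]
bail_top [(array([0.5735, 0.3345, 0.2853]), 0.6), (array([0.5723, 0.3394, 0.1109]), 0.42)]
hook_tip []
hook_seat [(array([0.5852, 0.3338, 0.2775]), 0.55)]
barrel_foot [(array([0.5857, 0.3401, 0.3322]), 0.71)]
```

```bash
python3 -m creep '0 -0.003 0.015 0.02 0; 0 -0.006 0.03 0.04 0; 0 -0.009 0.045 0.06 0; 0 -0.012 0.057 0.08 0; 0 -0.012 0.06 0.1 0; 0 -0.012 0.065 0.12 0; 0 -0.012 0.07 0.14 0; 0 -0.012 0.075 0.16 0; 0 -0.012 0.075 0.18 0; 0 -0.012 0.075 0.18 0;0 -0.012 0.075 0.18 0'; python3 -c "
from h import *
t=tcp_for(0,.002,.255);plan(t,TY); o=telemetry.get_obs(); print(o['tau'].round(1))
for i in range(2):
    p=camera('side')
    for n in ('bail_top','hook_tip','hook_seat','barrel_foot','pail'):
        print(n,[(np.round(r['at'],4),round(r['conf'],2)) for r in spot_point(n,'side')[:2]])"
```

```text
clock: 27.08
eef_pos: [0.5497, 0.3808, 0.2179]
tool_rot: [0.438, 0.899, -0.0, -0.0]
ft_force: [-0.3, -1.1, -1.2]
grip_width: 0.003
grasp_force: 58.8
t 27.075 tcp [0.5497 0.3808 0.2179] x [-0.616  0.788  0.   ] y [ 0.788  0.616 -0.001] F [-0.28 -1.08 -1.25] w 0.003
q [0.61 0.6  0.47 1.43 0.   1.51] shift [-0.004  0.004  0.04 ]
turn 0.0
turn -1.0
[ -0.4 -55.3  26.4  -0.   -0.1  -0. ]
bail_top [(array([0.5823, 0.3389, 0.2612]), 0.91), (array([0.5833, 0.3423, 0.334 ]), 0.16)]
hook_tip [(array([0.56  , 0.3302, 0.2897]), 0.55)]
hook_seat [(array([0.586 , 0.3398, 0.264 ]), 0.41), (array([ 0.5826, -0.1993,  0.0008]), 0.23)]
barrel_foot [(array([0.585 , 0.3448, 0.3326]), 0.64)]
pail [(array([0.5806, 0.3446, 0.0834]), 0.62)]
bail_top [(array([0.5819, 0.3421, 0.2619]), 0.89)]
hook_tip [(array([0.5607, 0.3295, 0.2885]), 0.44)]
hook_seat [(array([0.5852, 0.3416, 0.2628]), 0.44)]
barrel_foot [(array([ 0.584 , -0.1987,  0.0018]), 0.6), (array([0.5823, 0.3419, 0.263 ]), 0.55)]
pail [(array([0.5813, 0.3447, 0.0815]), 0.72)]
```

```bash
python3 -m creep '0 0 0 0.015 0; 0 0 0 0.03 0; 0 0 0 0.045 0; 0 0 0 0.06 0;0 0 0 0.06 0;0 0 0 0.06 0;0 0 0 0.06 0'; python3 -c "
from h import *
t=tcp_for(0,.002,.255);plan(t,TY); o=telemetry.get_obs(); print(o['tau'].round(1))
for i in range(2):
    p=camera('side')
    for n in ('bail_top','hook_tip','hook_seat','pail'):
        print(n,[(np.round(r['at'],4),round(r['conf'],2)) for r in spot_point(n,'side')[:2]])
F=[]
for i in range(8): camera('side'); F.append(telemetry.get_obs()['ft_force'])
print(np.mean(F,0))"
```

```text
clock: 28.55
eef_pos: [0.5498, 0.3808, 0.209]
tool_rot: [0.438, 0.899, -0.0, -0.0]
ft_force: [-0.3, -0.5, -0.4]
grip_width: 0.0031
grasp_force: 58.9
t 28.55 tcp [0.5498 0.3808 0.209 ] x [-0.616  0.788  0.   ] y [ 0.788  0.616 -0.   ] F [-0.31 -0.48 -0.45] w 0.0031
q [0.61 0.61 0.45 1.41 0.   1.51] shift [-0.003  0.004 -0.02 ]
turn 0.0
turn -1.0
[ -0.4 -54.7  25.9  -0.   -0.   -0. ]
bail_top [(array([0.579 , 0.3384, 0.2529]), 0.76), (array([0.5861, 0.3403, 0.2548]), 0.54)]
hook_tip [(array([0.5605, 0.3256, 0.2798]), 0.43)]
hook_seat [(array([0.5859, 0.3416, 0.253 ]), 0.54)]
pail [(array([0.5806, 0.3447, 0.0725]), 0.96), (array([ 0.582 , -0.2004,  0.0049]), 0.27)]
bail_top [(array([0.5836, 0.339 , 0.2526]), 0.56)]
hook_tip [(array([0.5591, 0.3282, 0.2778]), 0.52), (array([0.5461, 0.3145, 0.1506]), 0.21)]
hook_seat [(array([0.5879, 0.3406, 0.2537]), 0.46)]
pail [(array([0.5799, 0.3424, 0.0712]), 0.58)]
[-0.57027609  0.9697064  -0.61081851]
```

```bash
python3 -m creep '0 0 0 0.015 0; 0 0 0 0.02 0; 0 0 0 0.02 0; 0.04 0 0 0.02 0; 0.08 0 0 0.02 0; 0.12 0 0 0.02 0; 0.16 0 0 0.02 0; 0.2 0 0 0.02 0; 0.25 0 0 0.02 0; 0.3 0 0 0.02 0; 0.35 0 0 0.02 0; 0.4 0 0 0.02 0'; python3 -c "
from h import *
plan(tcp_for(0,.002,.25))
for i in range(4):
    p=camera('side')
    for n in ('bail_top','hook_seat','pail'):
        print(n,[(np.round(r['at'],4),round(r['conf'],2)) for r in spot_point(n,'side')[:2]])"
```

```text
clock: 30.95
eef_pos: [0.5499, 0.3808, 0.2062]
tool_rot: [0.438, 0.899, 0.0, -0.0]
ft_force: [-0.6, -0.5, 0.1]
grip_width: 0.0343
grasp_force: 0.0
t 30.95 tcp [0.5499 0.3808 0.2062] x [-0.616  0.788  0.   ] y [0.788 0.616 0.   ] F [-0.56 -0.46  0.08] w 0.0343
q [0.61 0.61 0.44 1.41 0.   1.51] shift [-0.003  0.003 -0.005]
bail_top [(array([0.5818, 0.3393, 0.2527]), 0.87)]
hook_seat [(array([0.5866, 0.3394, 0.2574]), 0.56)]
pail [(array([0.5792, 0.3433, 0.0778]), 0.67), (array([ 0.4398, -0.2373,  0.0006]), 0.42)]
bail_top [(array([0.5824, 0.3365, 0.2532]), 0.85)]
hook_seat [(array([0.5856, 0.34  , 0.2585]), 0.56), (array([0.5808, 0.3437, 0.0768]), 0.3)]
pail [(array([0.5804, 0.3427, 0.074 ]), 0.86)]
bail_top [(array([0.5827, 0.3374, 0.254 ]), 0.64), (array([0.5834, 0.3436, 0.3303]), 0.2)]
hook_seat [(array([ 0.4059, -0.3445, -0.0007]), 0.42), (array([0.5856, 0.3373, 0.2563]), 0.41)]
pail [(array([0.5804, 0.3411, 0.0761]), 0.68)]
bail_top []
hook_seat [(array([ 0.4076, -0.3424, -0.001 ]), 0.52), (array([0.5831, 0.3367, 0.2556]), 0.36)]
pail [(array([0.5849, 0.3353, 0.2547]), 0.16)]
```

The pail hangs free on the hook. I'll retreat sideways, away from the bail.

```bash
python3 -m creep '0.4 0.03 0 0 0; 0.4 0.07 0 0 0; 0.4 0.12 0 0 0; 0.4 0.18 0 0 0; 0.4 0.26 0 0 0; 0.4 0.36 0 0 0; 0.4 0.48 0 0 0; 0.4 0.6 0 0 0; 0.4 0.7 0 0 0; 0.4 0.7 0 0 0'; python3 -c "
from h import *
plan(tcp_for(0,.002,.25))
for i in range(5):
    p=camera('side')
    for n in ('bail_top','hook_seat','pail','sample_vial','barrel_foot'):
        print(n,[(np.round(r['at'],4),round(r['conf'],2)) for r in spot_point(n,'side')[:1]])"
```

```text
clock: 33.0
eef_pos: [0.4842, 0.4648, 0.2061]
tool_rot: [0.437, 0.899, -0.0, 0.0]
ft_force: [0.2, 1.2, -0.1]
grip_width: 0.034
grasp_force: 0.0
t 33.0 tcp [0.4842 0.4648 0.2061] x [-0.618  0.786 -0.   ] y [ 0.786  0.618 -0.   ] F [ 0.16  1.19 -0.07] w 0.034
q [ 0.77  0.61  0.45  1.41 -0.    1.67] shift [-0.714  0.002 -0.006]
bail_top [(array([0.5818, 0.3339, 0.2536]), 0.58)]
hook_seat [(array([0.5846, 0.3356, 0.2566]), 0.61)]
pail [(array([0.5797, 0.3368, 0.4948]), 0.29)]
sample_vial [(array([ 0.6095,  0.3578, -0.0008]), 0.43)]
barrel_foot [(array([0.5832, 0.3422, 0.333 ]), 0.79)]
bail_top [(array([0.582 , 0.3376, 0.2548]), 0.83)]
hook_seat [(array([0.5855, 0.3388, 0.2561]), 0.5)]
pail [(array([0.5774, 0.3422, 0.0762]), 0.62)]
sample_vial []
barrel_foot [(array([0.5826, 0.3425, 0.3329]), 0.54)]
bail_top [(array([0.5823, 0.3381, 0.2539]), 0.86)]
hook_seat [(array([0.5869, 0.3345, 0.2567]), 0.5)]
pail [(array([0.5821, 0.3415, 0.3356]), 0.69)]
sample_vial []
barrel_foot [(array([0.5838, 0.3405, 0.3345]), 0.76)]
bail_top [(array([0.5845, 0.337 , 0.2545]), 0.89)]
hook_seat [(array([0.5842, 0.3364, 0.2586]), 0.59)]
pail [(array([0.5798, 0.3383, 0.0765]), 0.98)]
sample_vial []
barrel_foot []
bail_top [(array([0.5814, 0.3384, 0.2523]), 0.85)]
hook_seat [(array([0.5855, 0.3372, 0.2565]), 0.59)]
pail [(array([0.5814, 0.3408, 0.0766]), 0.62)]
sample_vial [(array([0.5833, 0.3404, 0.2529]), 0.62)]
barrel_foot [(array([0.5873, 0.3406, 0.3335]), 0.81)]
```

The pail hangs steady, so I'm handing the job in.

```bash
python3 -c "
from workcell import ticket
print(ticket.job_done())"
```

```text
the job is handed in; nothing more can be done
None
```

I stilled the balance with a light finger touch and hung the pail by its bail on the hook. At hand-in (about 34 s) the pail hung steady and the robot was clear. The vial was last clearly seen in the pail just before I lowered it onto the hook; the verdict was not shown.

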